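Pipettes into the disinfection dock

ROBOT

A 6-joint arm with a two-finger parallel gripper is mounted at the origin on the work surface. World frame = base frame: x ahead of the robot, y to its left, z up, the work surface at z = 0. Lengths are in m, angles in rad, forces in N, time in s.
With the tool pointing down it reaches from about 0.25 to 0.725 m from the base axis. Payload 4 kg.
Tool frame: the origin (TCP) lies at the very end of the fingers, on their centre line; the grasp point (between the pads) lies 19 mm behind it; z points along the fingers, y is the line along which they close (so a half turn about z gives the same grasp; the last joint's range is limited). The gripper opens to 85 mm and grips with 20 to 120 N. Pads are 22 mm wide; open, the fingers measure 114 mm over their backs; the gripper's body (76 mm by 85 mm) begins 54 mm behind the grasp point. The pads swing forward as they close: fully open they stand 13 mm farther back than shut.
Start: joints at [1.219, 0.241, 0.005, 1.335, 0, 1.571], TCP at [0.172, 0.469, 0.231] pointing down, gripper open.
Joint ranges: [-2.72, 2.72], [-1.05, 1.87], [-1.09, 1.28], [-1.99, 2.15], [-1.42, 1.44], [-3.14, 3.14]. Speed limits (rad/s): [2.79, 2.79, 3.14, 3.14, 3.14, 3.14].

INTERFACE

Orientations are given as a unit quaternion [x, y, z, w].
In Python, from workcell import monitor, viewer, job gives the robot as it stands.
- The arm moves only by the tool arm_command, never from a script. Its argument "increments" is a list of rows, each an object of numbers: "dx", "dy", "dz": the shift along the tool's x, y, z in cm; "wx", "wy", "wz": the turn, a rotation vector about the tool's x, y, z in rad; "grip": the finger opening in cm, from 0 to 8.54. In form: [{"dx": .., "dy": .., "dz": .., "wx": .., "wy": .., "wz": .., "grip": ..}, ...]. A call has 1 to 10 rows; each row is the pose to reach, as a shift and turn from the pose commanded when the call began, along the tool's axes at that moment; what a row does not reach only later rows make up. A row lasts 1/10 s, in which the tool goes at most 50 mm and 8.59 degrees, less where a joint would pass 70% of its speed; a pose out of reach is approached as far as the arm can. A call with a gripper value outside its range is refused whole. The fingers move at their own pace and stop on an object; the grip force is fixed at half the most. Time passes only in rows, so rows that repeat a pose let the fingers close. It gives the time, the measured TCP pose, the force, the opening and the grip force at its end, in the units of the state.
- monitor.get_obs(): the state, without advancing time (a new reading comes with each control period).
- viewer.camera(name): name is "scene" or "top" or "wrist"; returns (picture, depth): 420x560x3 uint8, red, green, blue; 420x560 float32, m along the optical axis (not along the pixel's ray), 0 where there is no reading.
- viewer.get_calibration(name): a dict with "fovy" (degrees; the focal length in pixels is half the picture's height over the tangent of half this angle, whatever the lens; pixels are square), "cx", "cy" (the principal point, pixels), "view" (4x4, takes a point from world to camera coordinates). Camera axes: x right, y up, looking along -z (the intrinsics and any distortion apply to the point x, -y, -z); pixel columns grow to the right and rows downward; lengths in m; the calibration is good to about 2 mm. A picture is of the moment at which its call begins: read the wrist's pose just before it. get_calibration takes no time and is no camera call; for the wrist camera it gives the pose at the moment of the call.
- job.job_done(): hands the job in; it is judged then, once.
The state is a dict: "clock": time; "joint_pos": joint angles; "joint_vel": joint speeds; "tau": joint torques, N m; "eef_pos": TCP position; "tool_rot": TCP orientation; "ft_force": force on the tool from outside, world axes, zero at the start; "ft_torque": the same for the moment, N m; "grip_width": finger opening in m; "grasp_force": force on a finger pad.
Only numpy, scipy, OpenCV 4.12 (cv2) and the standard library are available. Lean on these libraries where they do the work, as an engineer would, in place of code of your own. Each camera call takes 0.05 s, during which the arm holds its last target. There are 200 camera calls.

TASK

Lay the two pipettes in the disinfection dock, one in each cradle, gently, not dropped or slammed: flat, display up, handle down in the wide notch, shaft down in the narrow notch, tips towards the lamp housing. Then push the dock's start plunger fully down and let it spring back up. Leave the tip box and the bottle where they are.

Things in the scene. Friction and masses are not known exactly. Their poses are not given: they have to be found in the camera images.
- pipette_a: White hand pipette lying flat, 170 mm long, about 0.12 kg; both are alike. Origin on its underside at the grip point (grip across y); x to the tip, z up through the dark display. Handle 26 wide x 26 high, x -55 to 35. Button (20 dia.) x -55 to -78. Finger hook at x -44 to -54, out to y +33, heights 12 to 24. Shaft 16 dia., x 35 to 71, then tapers to the tip at 92; axis at height 13.
- pipette_b: White hand pipette lying flat, 170 mm long, about 0.12 kg; both are alike. Origin on its underside at the grip point (grip across y); x to the tip, z up through the dark display. Handle 26 wide x 26 high, x -55 to 35. Button (20 dia.) x -55 to -78. Finger hook at x -44 to -54, out to y +33, heights 12 to 24. Shaft 16 dia., x 35 to 71, then tapers to the tip at 92; axis at height 13.
- pipette_a_tip (a point): Tip end of pipette_a: 92 mm along its x from its origin, 13 mm above its underside.
- pipette_b_tip (a point): Tip end of pipette_b: 92 mm along its x from its origin, 13 mm above its underside.
- dock: Grey dock fixed on the counter, 300 x 180, base 10 thick. Origin under it at counter level; x from plunger end to lamp end, y left, z up. Two aluminium cross rests, 12 thick, full width: at x -30 with wide notches for the handles, at x 55 with narrow ones for the shafts; open between them for fingers. White lamp housing x 115 to 145, 65 high, full width. Plunger at x -125, y 0.
- slot_left (a point): Centre of the left cradle (dock y = +45, height 34): where a pipette's origin comes to lie, its x along the dock's x. Axes as the dock's. Handle notch: 34 wide, floor at height 34. Shaft notch: 24 wide, floor at height 39. Both 9 deep, sides upright for 3 mm, then sloping out at 45 degrees.
- slot_right (a point): Centre of the right cradle (dock y = -45, height 34): where a pipette's origin comes to lie, its x along the dock's x. Axes as the dock's. Handle notch: 34 wide, floor at height 34. Shaft notch: 24 wide, floor at height 39. Both 9 deep, sides upright for 3 mm, then sloping out at 45 degrees.
- plunger_top (a point): Centre of the top face of the steel start plunger, a round head 44 mm in diameter and 12 mm thick, 58 mm above the counter when up. It moves with the plunger. White block below it 50 x 70, top at height 26.
- plunger (a joint): Start plunger: 0 = up, 0.018 m = fully down against its stop. A spring returns it; it takes about 1.5 N to start it and 7 N at the bottom.
- tip_box: Closed grey box of pipette tips with a clear lid, 85 x 120 x 65 mm; origin under its centre. Leave alone.
- bottle: White reagent bottle, 64 mm diameter, 150 mm high; origin under its centre. Leave alone.
There are look-alikes about, which are no part of the job. What is shaped like the pipette_a but green or red is not meant.

How it is judged:
On the way, in this order (a step that is already met when the one before it is completed fails the run):
1. both pipettes lie in the cradles, one in each, tips to the lamp, released ((((x of pipette_a in the frame of slot_left between -0.02 and 0.02 m and y of pipette_a in the frame of slot_left between -0.008 and 0.008 m and z of pipette_a in the frame of slot_left between -0.004 and 0.004 m and angle between pipette_a's own z axis and vertical below 0.08 rad and x of pipette_a_tip in the frame of dock above 0.06 m and linear speed of pipette_a below 0.02 m/s and contact force between pipette_a and the fingers below 0.05 N) and (x of pipette_b in the frame of slot_right between -0.02 and 0.02 m and y of pipette_b in the frame of slot_right between -0.008 and 0.008 m and z of pipette_b in the frame of slot_right between -0.004 and 0.004 m and angle between pipette_b's own z axis and vertical below 0.08 rad and x of pipette_b_tip in the frame of dock above 0.06 m and linear speed of pipette_b below 0.02 m/s and contact force between pipette_b and the fingers below 0.05 N)) or ((x of pipette_a in the frame of slot_right between -0.02 and 0.02 m and y of pipette_a in the frame of slot_right between -0.008 and 0.008 m and z of pipette_a in the frame of slot_right between -0.004 and 0.004 m and angle between pipette_a's own z axis and vertical below 0.08 rad and x of pipette_a_tip in the frame of dock above 0.06 m and linear speed of pipette_a below 0.02 m/s and contact force between pipette_a and the fingers below 0.05 N) and (x of pipette_b in the frame of slot_left between -0.02 and 0.02 m and y of pipette_b in the frame of slot_left between -0.008 and 0.008 m and z of pipette_b in the frame of slot_left between -0.004 and 0.004 m and angle between pipette_b's own z axis and vertical below 0.08 rad and x of pipette_b_tip in the frame of dock above 0.06 m and linear speed of pipette_b below 0.02 m/s and contact force between pipette_b and the fingers below 0.05 N)))), for 0.2 s.
2. the start plunger is pushed fully down (value of joint plunger above 0.016 m), for 0.05 s.
At the end, for the whole second after the job is handed in: A pipette in each cradle (either one): within 20 mm along, 8 mm across and 4 mm in height of its centre, flat and display up within 0.08 rad, tip to the lamp, still, released; plunger back up (under 3 mm) after a push of 16 mm or more with both in place ((((x of pipette_a in the frame of slot_left between -0.02 and 0.02 m and y of pipette_a in the frame of slot_left between -0.008 and 0.008 m and z of pipette_a in the frame of slot_left between -0.004 and 0.004 m and angle between pipette_a's own z axis and vertical below 0.08 rad and x of pipette_a_tip in the frame of dock above 0.06 m and linear speed of pipette_a below 0.02 m/s and contact force between pipette_a and the fingers below 0.05 N) and (x of pipette_b in the frame of slot_right between -0.02 and 0.02 m and y of pipette_b in the frame of slot_right between -0.008 and 0.008 m and z of pipette_b in the frame of slot_right between -0.004 and 0.004 m and angle between pipette_b's own z axis and vertical below 0.08 rad and x of pipette_b_tip in the frame of dock above 0.06 m and linear speed of pipette_b below 0.02 m/s and contact force between pipette_b and the fingers below 0.05 N)) or ((x of pipette_a in the frame of slot_right between -0.02 and 0.02 m and y of pipette_a in the frame of slot_right between -0.008 and 0.008 m and z of pipette_a in the frame of slot_right between -0.004 and 0.004 m and angle between pipette_a's own z axis and vertical below 0.08 rad and x of pipette_a_tip in the frame of dock above 0.06 m and linear speed of pipette_a below 0.02 m/s and contact force between pipette_a and the fingers below 0.05 N) and (x of pipette_b in the frame of slot_left between -0.02 and 0.02 m and y of pipette_b in the frame of slot_left between -0.008 and 0.008 m and z of pipette_b in the frame of slot_left between -0.004 and 0.004 m and angle between pipette_b's own z axis and vertical below 0.08 rad and x of pipette_b_tip in the frame of dock above 0.06 m and linear speed of pipette_b below 0.02 m/s and contact force between pipette_b and the fingers below 0.05 N))) and value of joint plunger below 0.003 m); the robot touches nothing.
It fails at once if a pipette is dropped (falls out of the fingers at over 0.6 m/s, some 20 mm) ((contact force between pipette_a and the fingers below 0.05 N and linear speed of pipette_a above 0.6 m/s) or (contact force between pipette_b and the fingers below 0.05 N and linear speed of pipette_b above 0.6 m/s)).
It fails at once if the tip box or bottle is moved more than 20 mm (distance of any of tip_box, bottle from where it was at the start of the episode above 0.02 m).
It fails at once if a pipette hits or is pressed on the dock with more than 50 N (slammed) (contact force between any of pipette_a, pipette_b and dock above 50 N).
It also fails if it takes over 58 s, if anything falls off the work surface, if the arm or the gripper's body presses on something with over 40 N, if the wrist force passes 120 N, or if a joint passes its speed limit or range.

## Working session

There is one attempt and no reset: what is moved stays moved. The work goes in short steps, Python scripts to look and compute and a tool call to move; the robot and the scene stay as the last step left them, time stands still between calls to the robot, and variables do not carry over. Pictures are saved under pics/ and viewed, at most 10 in all, crops included, and the job is handed in when it is done.

Besides the shell and the picture viewer there is one more tool, called as name([rows], argument=value, ...), one row to a line, values as JSON. arm_command: Moves the arm, as the interface text tells. Its arguments: {"type":"object","properties":{"increments":{"type":"array","items":{"type":"object","properties":{"dx":{"type":"number"},"dy":{"type":"number"},"dz":{"type":"number"},"wx":{"type":"number"},"wy":{"type":"number"},"wz":{"type":"number"},"grip":{"type":"number"}}}}},"required":["increments"]}

```bash
mkdir -p pics
cat > h.py <<'E'
import numpy as np, cv2, sys
from workcell import monitor, viewer, job
def grab(name, f=None):
    K=viewer.get_calibration(name); im,d=viewer.camera(name)
    if f: cv2.imwrite('pics/'+f,im[:,:,::-1])
    return K,im,d
def pts(K,d):
    h,w=d.shape; f=h/2/np.tan(np.radians(K['fovy'])/2)
    u,v=np.meshgrid(np.arange(w),np.arange(h))
    P=np.stack([(u-K['cx'])/f*d,-(v-K['cy'])/f*d,-d,np.ones_like(d)],-1)
    return (P@np.linalg.inv(np.array(K['view'])).T)[...,:3]
E
python3 - <<'E'
from h import *
for n in ('top','scene'):
    K,im,d=grab(n,n+'1.png'); np.savez(n+'1.npz',im=im,d=d,P=pts(K,d))
    print({k:(np.round(v,3).tolist()) for k,v in K.items() if not isinstance(v,str)})
print(monitor.get_obs())
E
```

```text
{'fovy': 45.955, 'cx': 278.551, 'cy': 204.032, 'view': [[-0.018, -1.0, -0.003, 0.034], [0.98, -0.018, 0.196, -0.481], [-0.196, 0.0, 0.981, -1.522], [0.0, 0.0, 0.0, 1.0]]}
{'fovy': 43.727, 'cx': 274.363, 'cy': 219.266, 'view': [[0.263, 0.965, -0.006, -0.165], [-0.788, 0.219, 0.575, 0.315], [0.556, -0.147, 0.818, -1.97], [0.0, 0.0, 0.0, 1.0]]}
{'clock': 0.1, 'joint_pos': array([1.21899124e+00, 2.41345123e-01, 3.86493580e-03, 1.33519309e+00,
       1.07710516e-06, 1.57079292e+00]), 'joint_vel': array([ 0.00032838, -0.00021008,  0.00370715,  0.00187719, -0.00015452,
       -0.0004793 ]), 'tau': array([-7.32575063e-04, -3.73137724e+01,  2.53010076e+01,  1.08758686e-02,
       -5.31945568e-05, -1.82676769e-05]), 'eef_pos': array([0.17210314, 0.46885044, 0.23050052]), 'tool_rot': array([ 1.74995071e-01,  9.84568862e-01, -9.23896818e-04, -1.64761600e-04]), 'ft_force': array([-1.11368305,  0.64944926,  0.13553604]), 'ft_torque': array([ 0.01150622, -0.02975901, -0.01337385]), 'grasp_force': 0.0, 'grip_width': 0.08530060816494006}
```

View pics/top1.png

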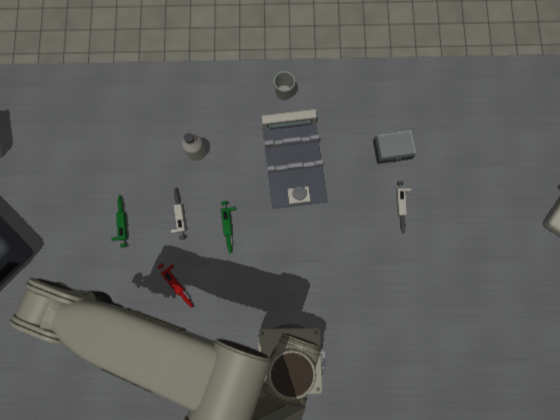

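View pics/scene1.png

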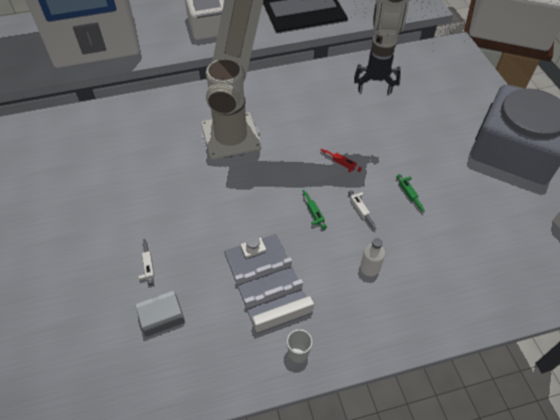

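The top view shows the white pipettes at about (179,215), tip up, and (403,205), tip down. The dock is at (295,160) with its lamp at (290,117) and plunger at (299,193). The bottle is at (193,145) and the tip box at (396,146).

Run:
```python
from h import *
def ana(n,rois):
    z=np.load(n+'1.npz'); im,P=z['im'].astype(int),z['P']
    print(n,'table z',np.round(np.percentile(P[260:270,300:400,2] if n=='top' else P[330:340,200:220,2],[5,50,95]),4))
    for name,(u0,u1,v0,v1),zmin,zmax,wh in rois:
        p=P[v0:v1,u0:u1].reshape(-1,3); c=im[v0:v1,u0:u1].reshape(-1,3)
        m=(p[:,2]>zmin)&(p[:,2]<zmax)
        if wh: m&=(c.min(1)>130)
        q=p[m]; r=cv2.minAreaRect((q[:,:2]*1000).astype(np.float32))
        ev,V=np.linalg.eigh(np.cov(q[:,:2].T)); a=V[:,1]; s=(q[:,:2]-q[:,:2].mean(0))@a
        print(name,m.sum(),'rect',np.round(r[0],1),np.round(r[1],1),round(r[2],1),'mean',np.round(q.mean(0),4),'zp',np.round(np.percentile(q[:,2],[50,98]),4),'axis',np.round(a,4),'ends',np.round([q[:,:2].mean(0)+a*t for t in (s.min(),s.max())],4).tolist())
ana('top',[('L',(165,192,182,242),.008,.05,0),('Lw',(165,192,182,242),.015,.05,1),('R',(390,415,178,236),.008,.05,0),('Rw',(390,415,178,236),.015,.05,1),
 ('lamp',(255,325,105,130),.055,.075,0),('dock',(255,335,100,215),.004,.08,0),('base',(255,335,130,215),.004,.018,0),('rests',(255,335,130,180),.028,.055,0),('plung',(285,315,180,210),.05,.07,0)])
z=np.load('top1.npz');
for n,(a,b,c,e) in dict(t=(372,418,128,164),L=(165,192,182,242),R=(390,415,178,236),d=(255,335,100,215)).items():
    pass
im=z['im']
cs=[cv2.resize(im[c:e,a:b],(400 if n!='d' else 400,600),interpolation=cv2.INTER_CUBIC) for n,(a,b,c,e) in dict(L=(160,200,184,244),R=(383,423,178,238)).items()]
cv2.imwrite('pics/c1.png',np.hstack(cs)[:,:,::-1])
```

```text
top table z [-0.006  0.     0.006]
L 389 rect [472.7 340.5] [ 69.4 185.2] 82.8 mean [0.4539 0.3471 0.0225] zp [0.0232 0.0328] axis [-0.9916 -0.129 ] ends [[0.5691, 0.3621], [0.3788, 0.3373]]
Lw 127 rect [445.5 346.3] [38.  85.6] 83.6 mean [0.4502 0.3489 0.026 ] zp [0.0261 0.0334] axis [-0.9999 -0.0163] ends [[0.4889, 0.3496], [0.4044, 0.3482]]
R 404 rect [ 473.1 -376.9] [ 74.5 175.1] 85.9 mean [ 0.4779 -0.371   0.0223] zp [0.0229 0.0323] axis [-0.9994  0.0358] ends [[0.5594, -0.374], [0.3859, -0.3677]]
Rw 114 rect [ 488.7 -380.1] [38.6 81.7] 88.8 mean [ 0.4814 -0.3721  0.026 ] zp [0.0262 0.0334] axis [-0.9971  0.0758] ends [[0.5303, -0.3758], [0.448, -0.3696]]
lamp 529 rect [765.  -13.2] [ 38.4 179.9] 6.8 mean [ 0.7652 -0.0126  0.0641] zp [0.0641 0.0718] axis [-0.1072  0.9942] ends [[0.7749, -0.1026], [0.7557, 0.0764]]
dock 5495 rect [652.2 -31.6] [267.5 395. ] 88.9 mean [ 0.6405 -0.0275  0.0213] zp [0.0119 0.0675] axis [-0.9977 -0.0673] ends [[0.8584, -0.0128], [0.446, -0.0406]]
base 3359 rect [598.6 -30.5] [264.7 287.6] 89.0 mean [ 0.6078 -0.0282  0.0098] zp [0.0097 0.0167] axis [-0.9872 -0.1595] ends [[0.7606, -0.0035], [0.438, -0.0556]]
rests 511 rect [650.8 -25. ] [100.8 179.9] 5.5 mean [ 0.6523 -0.0262  0.0408] zp [0.0412 0.0532] axis [-0.1024  0.9947] ends [[0.6613, -0.1145], [0.6429, 0.0644]]
plung 144 rect [514.2 -38.9] [41.2 40.6] 87.6 mean [ 0.5137 -0.04    0.0581] zp [0.0581 0.0651] axis [-0.9365  0.3506] ends [[0.5349, -0.048], [0.4936, -0.0325]]
```

View pics/c1.png

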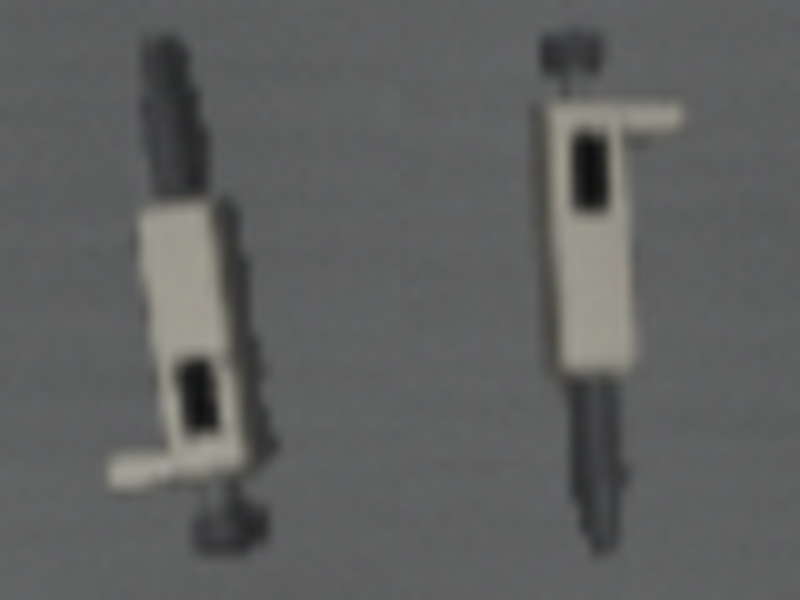

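The crop shows handle face centres: left, front (177.6,204.6) to back (180.8,230.8); right, front (402.8,215.2) to back (401.8,188.5). Displays face up on both.

```bash
cat >> h.py <<'E'
from scipy.spatial.transform import Rotation as R
def ray(K,u,v,z,h=420):
    f=h/2/np.tan(np.radians(K['fovy'])/2); M=np.linalg.inv(np.array(K['view']))
    d=M[:3,:3]@np.array([(u-K['cx'])/f,-(v-K['cy'])/f,-1]); o=M[:3,3]; return o+d*(z-o[2])/d[2]
def plan(x,y,z,psi,long=0):
    """increments (cm, rad) to TCP x,y,z, tool down, tool y at world angle psi"""
    o=monitor.get_obs(); T=R.from_quat(o['tool_rot'])
    G=R.from_matrix(np.array([[np.sin(psi),np.cos(psi),0],[-np.cos(psi),np.sin(psi),0],[0,0,-1]]).T.T)
    print('clock',round(o['clock'],2),'inc cm',np.round(T.inv().apply(np.array([x,y,z])-o['eef_pos'])*100,2),'rot',np.round((T.inv()*G).as_rotvec(),4),'at',np.round(o['eef_pos'],4),'j',np.round(o['joint_pos'],2))
E
python3 - <<'E'
from h import *
K=viewer.get_calibration('top')
for n,f,b in (('L',(177.6,204.6),(180.8,230.8)),('R',(402.8,215.2),(401.8,188.5))):
    F,B=ray(K,*f,.026),ray(K,*b,.026); a=(F-B)/np.linalg.norm(F-B); c=(F+B)/2
    print(n,F,B,np.linalg.norm(F-B),'origin',c+a*.010,'ang',np.arctan2(a[1],a[0]))
print('bottle',ray(K,193,145,.13),'box',ray(K,396,146,.065))
a=monitor.get_obs()
plan(.45,.347,.2,1.7)
E
```

```text
L [0.48961411 0.34949832 0.026     ] [0.40438737 0.33741408 0.026     ] 0.08607919108160446 origin [0.45690171 0.34486005 0.026     ] ang 0.140850366125719
R [ 0.44186592 -0.37160156  0.026     ] [ 0.52942642 -0.37421893  0.026     ] 0.08759960642429102 origin [ 0.47565063 -0.37261146  0.026     ] ang 3.111709484580249
bottle [0.65464653 0.28468582 0.13      ] box [ 0.66056575 -0.35493803  0.065     ]Traceback (most recent call last):
  File "<stdin>", line 8, in <module>
  File "h.py", line 19, in plan
    G=R.from_matrix(np.array([[np.sin(psi),np.cos(psi),0],[-np.cos(psi),np.sin(psi),0],[0,0,-1]]).T.T)
  File "scipy/spatial/transform/_rotation.pyx", line 1143, in scipy.spatial.transform._rotation.Rotation.from_matrix
ValueError: Non-positive determinant (left-handed or null coordinate frame) in rotation matrix 0: [[ 0.99166481 -0.12884449  0.        ]
 [ 0.12884449  0.99166481  0.        ]
 [ 0.          0.         -1.        ]].
```

```bash
python3 - <<'E'
s=open('h.py').read().split('\n')
s=[('    G=R.from_matrix(np.array([[-np.sin(psi),np.cos(psi),0],[np.cos(psi),np.sin(psi),0],[0,0,-1]]))' if 'from_matrix' in l else l) for l in s]
open('h.py','w').write('\n'.join(s))
E
python3 -c "
from h import *
plan(.457,.345,.15,1.712)"
```

```text
clock 0.1 inc cm [-31.01  -1.79   8.05] rot [-0.0018 -0.0005 -0.493 ] at [0.1721 0.4689 0.2305] j [1.22 0.24 0.   1.34 0.   1.57]
```

arm_command([
  {"dx": -2,"dy": -0.1,"dz": 0.5,"wz": -0.03,"grip": 6.0},
  {"dx": -5.5,"dy": -0.3,"dz": 1.5,"wz": -0.08,"grip": 6.0},
  {"dx": -9.5,"dy": -0.5,"dz": 2.5,"wz": -0.15,"grip": 6.0},
  {"dx": -13.5,"dy": -0.8,"dz": 3.5,"wz": -0.22,"grip": 6.0},
  {"dx": -17.5,"dy": -1.0,"dz": 4.5,"wz": -0.29,"grip": 6.0},
  {"dx": -21.5,"dy": -1.2,"dz": 5.6,"wz": -0.36,"grip": 6.0},
  {"dx": -25.5,"dy": -1.5,"dz": 6.6,"wz": -0.42,"grip": 6.0},
  {"dx": -29,"dy": -1.7,"dz": 7.5,"wz": -0.47,"grip": 6.0},
  {"dx": -31,"dy": -1.8,"dz": 8.05,"wz": -0.493,"grip": 6.0},
  {"dx": -31,"dy": -1.8,"dz": 8.05,"wz": -0.493,"grip": 6.0},
])

```text
validation failed for argument at $.in...
```

Run:
```python
from h import *
K,im,d=grab('wrist','w1.png'); P=pts(K,d); np.savez('w1.npz',im=im,d=d,P=P)
plan(.457,.345,.15,1.712)
c=im.astype(int)
m=((P[...,2]>.018)&(P[...,2]<.04)&(c.min(2)>120)&(np.hypot(P[...,0]-.457,P[...,1]-.345)<.09)).astype(np.uint8)
print(m.sum(), np.median(P[...,2][m>0]))
m2=cv2.morphologyEx(m,cv2.MORPH_OPEN,np.ones((21,21)))
for mm in (m,m2):
    q=P[mm>0]
    if len(q): r=cv2.minAreaRect((q[:,:2]*1000).astype(np.float32)); print(len(q),np.round(r[0],1),np.round(r[1],1),r[2])
```

```text
clock 0.15 inc cm [-31.01  -1.81   8.06] rot [-1.60e-03 -4.00e-04 -4.93e-01] at [0.1721 0.4689 0.2306] j [1.22 0.24 0.   1.34 0.   1.57]
0 nan
  return _methods._mean(a, axis=axis, dtype=dtype,
  ret = ret.dtype.type(ret / rcount)
```

View pics/w1.png

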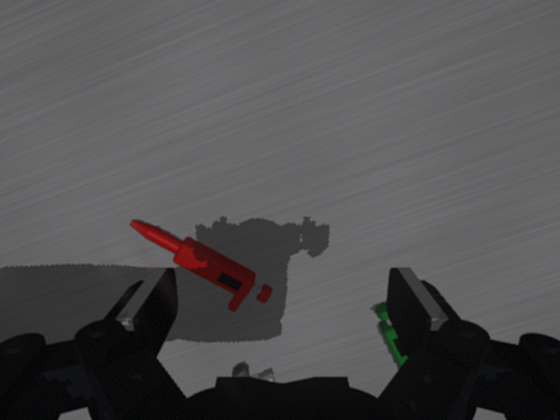

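The move call was refused, so the arm is still at the start. The picture shows the red look-alike at (215,265) and the open fingers at the edges. I'll retry with all seven fields in each row.

arm_command([
  {"dx": -2,"dy": -0.1,"dz": 0.5,"wx": 0,"wy": 0,"wz": -0.03,"grip": 6.0},
  {"dx": -5.5,"dy": -0.3,"dz": 1.5,"wx": 0,"wy": 0,"wz": -0.08,"grip": 6.0},
  {"dx": -9.5,"dy": -0.5,"dz": 2.5,"wx": 0,"wy": 0,"wz": -0.15,"grip": 6.0},
  {"dx": -13.5,"dy": -0.8,"dz": 3.5,"wx": 0,"wy": 0,"wz": -0.22,"grip": 6.0},
  {"dx": -17.5,"dy": -1.0,"dz": 4.5,"wx": 0,"wy": 0,"wz": -0.29,"grip": 6.0},
  {"dx": -21.5,"dy": -1.2,"dz": 5.6,"wx": 0,"wy": 0,"wz": -0.36,"grip": 6.0},
  {"dx": -25.5,"dy": -1.5,"dz": 6.6,"wx": 0,"wy": 0,"wz": -0.42,"grip": 6.0},
  {"dx": -29,"dy": -1.7,"dz": 7.5,"wx": 0,"wy": 0,"wz": -0.47,"grip": 6.0},
  {"dx": -31,"dy": -1.8,"dz": 8.05,"wx": 0,"wy": 0,"wz": -0.493,"grip": 6.0},
  {"dx": -31,"dy": -1.8,"dz": 8.05,"wx": 0,"wy": 0,"wz": -0.493,"grip": 6.0},
])

```text
clock: 1.15
eef_pos: [0.4588, 0.3437, 0.1491]
tool_rot: [-0.069, 0.998, -0.001, -0.001]
ft_force: [-0.3, -0.6, -0.5]
grip_width: 0.0602
grasp_force: 0.0
```

```bash
cat >> h.py <<'E'
def wrist(x,y,f,zc=.026,zr=(.018,.04)):
    K,im,d=grab('wrist',f); P=pts(K,d); c=im.astype(int)
    m=((P[...,2]>zr[0])&(P[...,2]<zr[1])&(c.min(2)>100)&(np.hypot(P[...,0]-x,P[...,1]-y)<.09)).astype(np.uint8)
    print('n',m.sum())
    for k in (1,21):
        mm=cv2.morphologyEx(m,cv2.MORPH_OPEN,np.ones((k,k),np.uint8)); q=P[mm>0]
        if len(q):
            r=cv2.minAreaRect((q[:,:2]*1000).astype(np.float32)); print(k,len(q),'z',np.round(np.median(q[:,2]),4),np.round(r[0],1),np.round(r[1],1),round(r[2],1))
    return K,im,P
E
python3 - <<'E'
from h import *
wrist(.457,.345,'w2.png'); plan(.457,.345,.15,1.712)
E
```

```text
n 2985
1 2985 z 0.0256 [457.8 347.7] [ 45. 124.] 87.5
21 672 z 0.0259 [456.4 346.4] [19.3 21. ] 8.0
clock 1.2 inc cm [ 0.04  0.05 -0.04] rot [-0.0009 -0.0022 -0.0028] at [0.4575 0.3445 0.1496] j [0.65 0.43 0.06 1.2  0.   0.51]
```

View pics/w2.png

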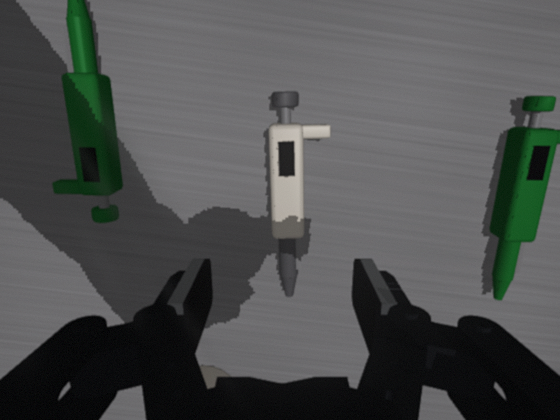

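The wrist view shows the white handle centred between the fingers, with corners at about (269,125), (302,125), (272,237) and (303,237).

Run:
```python
from h import *
K=viewer.get_calibration('wrist')
B,F=ray(K,286,125,.026),ray(K,287.5,237,.026); a=F-B; n=np.linalg.norm(a[:2]); a/=n
o=B+a*.055; print(B,F,n,o,np.arctan2(a[1],a[0])); plan(o[0],o[1],.004,np.arctan2(a[1],a[0])+np.pi/2)
```

```text
[0.40329023 0.34040361 0.026     ] [0.48943029 0.35382649 0.026     ] 0.08717961281728685 [0.4576344  0.34887186 0.026     ] 0.15458293886945812
clock 1.2 inc cm [-0.1   0.44 14.56] rot [-0.0009 -0.0022 -0.0162] at [0.4575 0.3445 0.1496] j [0.65 0.43 0.06 1.2  0.   0.51]
```

arm_command([
  {"dx": 0,"dy": 0.1,"dz": 2,"wx": 0,"wy": 0,"wz": -0.012,"grip": 6.0},
  {"dx": -0.05,"dy": 0.3,"dz": 5,"wx": 0,"wy": 0,"wz": -0.012,"grip": 6.0},
  {"dx": -0.05,"dy": 0.3,"dz": 8,"wx": 0,"wy": 0,"wz": -0.012,"grip": 6.0},
  {"dx": -0.05,"dy": 0.3,"dz": 10.5,"wx": 0,"wy": 0,"wz": -0.012,"grip": 6.0},
  {"dx": -0.05,"dy": 0.3,"dz": 12.5,"wx": 0,"wy": 0,"wz": -0.012,"grip": 6.0},
  {"dx": -0.05,"dy": 0.3,"dz": 13.8,"wx": 0,"wy": 0,"wz": -0.012,"grip": 6.0},
  {"dx": -0.05,"dy": 0.3,"dz": 14.4,"wx": 0,"wy": 0,"wz": -0.012,"grip": 6.0},
  {"dx": -0.05,"dy": 0.3,"dz": 14.6,"wx": 0,"wy": 0,"wz": -0.012,"grip": 6.0},
  {"dx": -0.05,"dy": 0.3,"dz": 14.6,"wx": 0,"wy": 0,"wz": -0.012,"grip": 5.0},
  {"dx": -0.05,"dy": 0.3,"dz": 14.6,"wx": 0,"wy": 0,"wz": -0.012,"grip": 4.0},
])

```text
clock: 2.2
eef_pos: [0.4579, 0.3493, 0.006]
tool_rot: [-0.077, 0.997, 0.001, 0.001]
ft_force: [0.4, 0.2, -0.8]
grip_width: 0.0403
grasp_force: 0.0
```

arm_command([
  {"dx": 0,"dy": 0,"dz": 0,"wx": 0,"wy": 0,"wz": 0,"grip": 3.2},
  {"dx": 0,"dy": 0,"dz": 0,"wx": 0,"wy": 0,"wz": 0,"grip": 2.8},
  {"dx": 0,"dy": 0,"dz": 0,"wx": 0,"wy": 0,"wz": 0,"grip": 2.0},
  {"dx": 0,"dy": 0,"dz": 0,"wx": 0,"wy": 0,"wz": 0,"grip": 1.5},
  {"dx": 0,"dy": 0,"dz": 0,"wx": 0,"wy": 0,"wz": 0,"grip": 1.5},
])

```text
clock: 2.7
eef_pos: [0.4578, 0.3491, 0.0057]
tool_rot: [-0.076, 0.997, 0.0, 0.001]
ft_force: [0.0, -0.7, 6.3]
grip_width: 0.0244
grasp_force: 62.0
```

arm_command([
  {"dx": 0,"dy": 0,"dz": -0.2,"wx": 0,"wy": 0,"wz": 0,"grip": 1.5},
  {"dx": 0,"dy": 0,"dz": -0.8,"wx": 0,"wy": 0,"wz": 0,"grip": 1.5},
  {"dx": 0,"dy": 0,"dz": -2,"wx": 0,"wy": 0,"wz": 0,"grip": 1.5},
  {"dx": 0,"dy": 0,"dz": -4,"wx": 0,"wy": 0,"wz": 0,"grip": 1.5},
  {"dx": 0,"dy": 0,"dz": -6,"wx": 0,"wy": 0,"wz": 0,"grip": 1.5},
  {"dx": 0,"dy": 0,"dz": -8,"wx": 0,"wy": 0,"wz": 0,"grip": 1.5},
  {"dx": 0,"dy": 0,"dz": -10,"wx": 0,"wy": 0,"wz": 0,"grip": 1.5},
  {"dx": 0,"dy": 0,"dz": -11.5,"wx": 0,"wy": 0,"wz": 0,"grip": 1.5},
  {"dx": 0,"dy": 0,"dz": -12,"wx": 0,"wy": 0,"wz": 0,"grip": 1.5},
  {"dx": 0,"dy": 0,"dz": -12,"wx": 0,"wy": 0,"wz": 0,"grip": 1.5},
])

```text
clock: 3.7
eef_pos: [0.4577, 0.3491, 0.126]
tool_rot: [-0.077, 0.997, 0.001, 0.001]
ft_force: [-0.2, -0.0, -0.6]
grip_width: 0.0247
grasp_force: 61.3
```

Run:
```python
from h import *
o=monitor.get_obs(); print(o['eef_pos'],o['grip_width'],o['grasp_force'],o['ft_force'],o['ft_torque'])
K,im,d=grab('wrist','w3.png')
plan(.632,.018,.126,1.678)
```

```text
[0.45766245 0.34910817 0.12603582] 0.02469925449844334 61.31287693977356 [-0.19916333 -0.00344261 -0.61868085] [-0.01067253 -0.02306531 -0.00524538]
clock 3.75 inc cm [-12.24 -35.35  -0.11] rot [0.0001 0.0002 0.046 ] at [0.4571 0.3487 0.1249] j [0.65 0.45 0.02 1.14 0.   0.5 ]
```

View pics/w3.png

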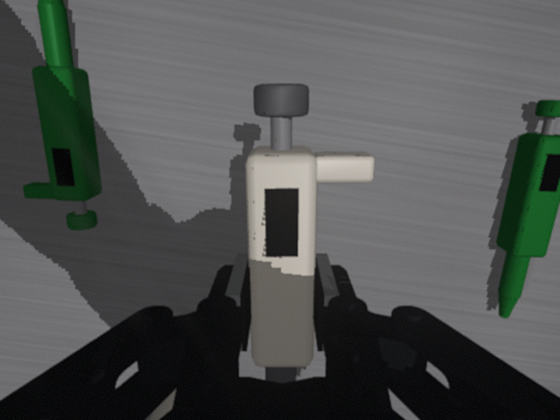

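The pipette is held level with its display up at (282,222) and centred in the fingers. Next I carry it to the dock, moving in y first.

arm_command([
  {"dx": 0,"dy": -1,"dz": 0,"wx": 0,"wy": 0,"wz": 0,"grip": 1.5},
  {"dx": 0,"dy": -3,"dz": 0,"wx": 0,"wy": 0,"wz": 0,"grip": 1.5},
  {"dx": -0.3,"dy": -6,"dz": 0,"wx": 0,"wy": 0,"wz": 0,"grip": 1.5},
  {"dx": -0.6,"dy": -9.5,"dz": 0,"wx": 0,"wy": 0,"wz": 0,"grip": 1.5},
  {"dx": -1,"dy": -13,"dz": 0,"wx": 0,"wy": 0,"wz": 0,"grip": 1.5},
  {"dx": -1.5,"dy": -16.5,"dz": 0,"wx": 0,"wy": 0,"wz": 0,"grip": 1.5},
  {"dx": -2,"dy": -20,"dz": 0,"wx": 0,"wy": 0,"wz": 0,"grip": 1.5},
  {"dx": -3,"dy": -23.5,"dz": 0,"wx": 0,"wy": 0,"wz": 0,"grip": 1.5},
  {"dx": -4,"dy": -27,"dz": 0,"wx": 0,"wy": 0,"wz": 0.02,"grip": 1.5},
  {"dx": -5.5,"dy": -30,"dz": 0,"wx": 0,"wy": 0,"wz": 0.046,"grip": 1.5},
])

```text
clock: 4.75
eef_pos: [0.5562, 0.058, 0.1237]
tool_rot: [-0.052, 0.999, -0.0, -0.002]
ft_force: [0.4, 0.8, -0.9]
grip_width: 0.0251
grasp_force: 61.3
```

arm_command([
  {"dx": -1.5,"dy": -2,"dz": 0,"wx": 0,"wy": 0,"wz": 0,"grip": 1.5},
  {"dx": -3,"dy": -3.5,"dz": 0,"wx": 0,"wy": 0,"wz": 0,"grip": 1.5},
  {"dx": -4.5,"dy": -4.8,"dz": 0,"wx": 0,"wy": 0,"wz": 0,"grip": 1.5},
  {"dx": -5.5,"dy": -5,"dz": 0,"wx": 0,"wy": 0,"wz": 0,"grip": 1.5},
  {"dx": -5.7,"dy": -5,"dz": 0,"wx": 0,"wy": 0,"wz": 0,"grip": 1.5},
])

```text
clock: 5.25
eef_pos: [0.6193, 0.0156, 0.1232]
tool_rot: [-0.053, 0.999, -0.0, -0.001]
ft_force: [-0.3, 0.2, -0.9]
grip_width: 0.0245
grasp_force: 61.3
```

Run:
```python
from h import *
for n in ('wrist','top'):
    K,im,d=grab(n,n+'4.png'); P=pts(K,d); np.savez(n+'4.npz',im=im,d=d,P=P)
    if n=='wrist':
        o=monitor.get_obs()
        for uv in ((282,155),(282,170),(282,240),(270,330),(295,330),(281,100)): print(uv,np.round(P[uv[1]-2:uv[1]+3,uv[0]-2:uv[0]+3].reshape(-1,3).mean(0)-o['eef_pos'],4))
plan(.632,.018,.126,1.678)
```

```text
(282, 155) [-0.0531 -0.0057  0.0179]
(282, 170) [-0.0482 -0.0052  0.0201]
(282, 240) [-0.0226 -0.0025  0.0208]
(270, 330) [ 0.0163 -0.0032  0.0202]
(295, 330) [0.0154 0.0067 0.02  ]
(281, 100) [-0.0713 -0.0079  0.0171]
clock 5.35 inc cm [-1.36 -0.01 -0.24] rot [ 0.0002 -0.0025 -0.0004] at [0.6184 0.0166 0.1236] j [ 0.03  0.54  0.16  1.2  -0.   -0.08]
```

View pics/wrist4.png

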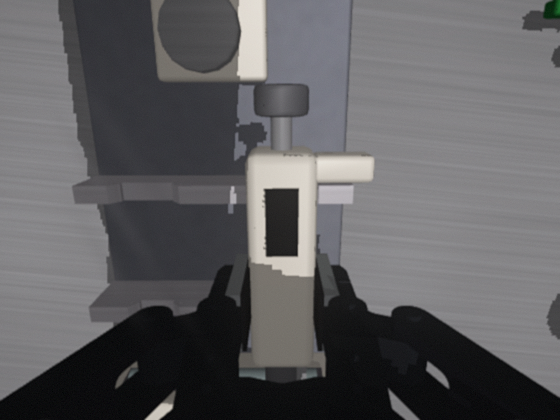

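The pipette is held above the left cradle, with the plunger head at about (200,32). I'll check the dock pose using the rest profile in depth.

Run:
```python
from h import *
K=viewer.get_calibration('wrist'); print('plunger wrist',ray(K,200,32,.058))
yaw=.107;O=np.array([.638,-.0265]);ex=np.array([np.cos(yaw),np.sin(yaw)]);ey=np.array([-ex[1],ex[0]])
for n in ('wrist4','top1'):
    P=np.load(n+'.npz')['P'].reshape(-1,3); X=(P[:,:2]-O)@ex; Y=(P[:,:2]-O)@ey; Z=P[:,2]
    print(n)
    for c in (-30,55):
        s=(abs(X*1e3-c)<14)&(abs(Y)<.1)&(Z>.028)&(Z<.06)
        t=s&(Z>.0405 if c<0 else Z>.045)
        print('rest',c,s.sum(),'xmean top',np.round(X[t].mean()*1e3,1))
        b=np.round(Y[s]*1e3/4).astype(int)*4
        print([(int(k),int(round(np.median(Z[s][b==k])*1e3))) for k in np.unique(b)])
    s=(abs(X)<.1)&(abs(Y)<.12)&(Z>.005)&(Z<.015); print('base y range',np.percentile(Y[s],[.5,99.5]))
    s=(Z>.055)&(Z<.062)&(abs(X+.125)<.035)&(abs(Y)<.03); print('plunger',s.sum(),P[s].mean(0) if s.any() else 0)
```

```text
plunger wrist [ 0.51714124 -0.03733063  0.058     ]
wrist4
rest -30 4506 xmean top -27.8
[(-92, 42), (-88, 43), (-84, 43), (-80, 43), (-76, 43), (-72, 43), (-68, 42), (-64, 38), (-60, 34), (-56, 34), (-52, 34), (-48, 34), (-44, 34), (-40, 34), (-36, 34), (-32, 34), (-28, 37), (-24, 41), (-20, 43), (-16, 43), (-12, 43), (-8, 43), (-4, 43), (0, 43), (4, 43), (8, 43), (12, 43), (16, 43), (20, 43), (68, 43), (72, 43), (76, 43), (80, 43), (84, 43), (88, 43)]
rest 55 2388 xmean top 55.8
[(-92, 47), (-88, 47), (-84, 47), (-80, 47), (-76, 47), (-72, 47), (-68, 47), (-64, 46), (-60, 43), (-56, 39), (-52, 38), (-48, 37), (-44, 37), (-40, 38), (-36, 38), (-32, 41), (-28, 43), (-24, 43), (-20, 42), (-16, 39), (-12, 33)]
base y range [-0.08855699  0.08847275]
plunger 4980 [ 0.51854515 -0.03901184  0.05788728]
top1
rest -30 241 xmean top -30.4
[(-88, 42), (-84, 36), (-80, 44), (-76, 44), (-72, 43), (-68, 42), (-64, 42), (-60, 36), (-56, 33), (-52, 35), (-48, 33), (-44, 34), (-40, 36), (-36, 32), (-32, 35), (-28, 36), (-24, 41), (-20, 40), (-16, 43), (-12, 44), (-8, 41), (-4, 45), (0, 42), (4, 43), (8, 42), (12, 42), (16, 41), (20, 39), (24, 38), (28, 32), (32, 31), (36, 34), (40, 35), (44, 33), (48, 32), (52, 32), (56, 35), (60, 33), (64, 40), (68, 40), (72, 41), (76, 41), (80, 39), (84, 44), (88, 40)]
rest 55 273 xmean top 55.0
[(-92, 46), (-88, 48), (-84, 47), (-80, 45), (-76, 44), (-72, 41), (-68, 48), (-64, 48), (-60, 43), (-56, 38), (-52, 32), (-48, 37), (-44, 39), (-40, 37), (-36, 36), (-32, 44), (-28, 45), (-24, 46), (-20, 45), (-16, 44), (-12, 49), (-8, 48), (-4, 48), (0, 45), (4, 44), (8, 43), (12, 45), (16, 47), (20, 46), (24, 49), (28, 47), (32, 44), (36, 35), (40, 38), (44, 37), (48, 37), (52, 38), (56, 37), (60, 42), (64, 48), (68, 45), (72, 45), (76, 44), (80, 50), (84, 48), (88, 48)]
base y range [-0.11082461  0.11292921]
plunger 100 [ 0.51299173 -0.04033229  0.05827784]
```

arm_command([
  {"dx": -0.8,"dy": 0,"dz": 0.3,"wx": 0,"wy": 0,"wz": 0,"grip": 1.5},
  {"dx": -1.5,"dy": 0,"dz": 1,"wx": 0,"wy": 0,"wz": 0,"grip": 1.5},
  {"dx": -1.5,"dy": 0,"dz": 2.2,"wx": 0,"wy": 0,"wz": 0,"grip": 1.5},
  {"dx": -1.5,"dy": 0,"dz": 3.5,"wx": 0,"wy": 0,"wz": 0,"grip": 1.5},
  {"dx": -1.5,"dy": 0,"dz": 4.8,"wx": 0,"wy": 0,"wz": 0,"grip": 1.5},
  {"dx": -1.5,"dy": 0,"dz": 5.8,"wx": 0,"wy": 0,"wz": 0,"grip": 1.5},
  {"dx": -1.5,"dy": 0,"dz": 6.4,"wx": 0,"wy": 0,"wz": 0,"grip": 1.5},
  {"dx": -1.5,"dy": 0,"dz": 6.6,"wx": 0,"wy": 0,"wz": 0,"grip": 1.5},
  {"dx": -1.5,"dy": 0,"dz": 6.6,"wx": 0,"wy": 0,"wz": 0,"grip": 1.5},
])

```text
clock: 6.25
eef_pos: [0.6342, 0.0185, 0.0586]
tool_rot: [-0.054, 0.999, -0.0, -0.0]
ft_force: [-0.4, -0.7, -1.3]
grip_width: 0.0247
grasp_force: 61.3
```

```bash
python3 -c "
from h import *
plan(.634,.0183,.0395,1.678)"
```

```text
clock 6.25 inc cm [ 0.02 -0.02  1.91] rot [-0.     -0.0003 -0.    ] at [0.6342 0.0185 0.0586] j [ 0.03  0.62  0.12  1.08 -0.   -0.08]
```

arm_command([
  {"dx": 0,"dy": 0,"dz": 0.3,"wx": 0,"wy": 0,"wz": 0,"grip": 1.5},
  {"dx": 0,"dy": 0,"dz": 0.7,"wx": 0,"wy": 0,"wz": 0,"grip": 1.5},
  {"dx": 0,"dy": 0,"dz": 1.1,"wx": 0,"wy": 0,"wz": 0,"grip": 1.5},
  {"dx": 0,"dy": 0,"dz": 1.4,"wx": 0,"wy": 0,"wz": 0,"grip": 1.5},
  {"dx": 0,"dy": 0,"dz": 1.6,"wx": 0,"wy": 0,"wz": 0,"grip": 1.5},
  {"dx": 0,"dy": 0,"dz": 1.7,"wx": 0,"wy": 0,"wz": 0,"grip": 1.5},
  {"dx": 0,"dy": 0,"dz": 1.8,"wx": 0,"wy": 0,"wz": 0,"grip": 1.5},
  {"dx": 0,"dy": 0,"dz": 1.85,"wx": 0,"wy": 0,"wz": 0,"grip": 1.5},
  {"dx": 0,"dy": 0,"dz": 1.85,"wx": 0,"wy": 0,"wz": 0,"grip": 1.5},
])

```text
clock: 7.15
eef_pos: [0.6343, 0.0186, 0.0403]
tool_rot: [-0.054, 0.999, 0.0, 0.0]
ft_force: [0.3, 0.1, -0.8]
grip_width: 0.0246
grasp_force: 61.3
```

arm_command([
  {"dx": 0,"dy": 0,"dz": 0.05,"wx": 0,"wy": 0,"wz": 0,"grip": 1.5},
  {"dx": 0,"dy": 0,"dz": 0.1,"wx": 0,"wy": 0,"wz": 0,"grip": 1.5},
  {"dx": 0,"dy": 0,"dz": 0.1,"wx": 0,"wy": 0,"wz": 0,"grip": 1.5},
])

```text
clock: 7.45
eef_pos: [0.6344, 0.0186, 0.0397]
tool_rot: [-0.054, 0.999, 0.0, 0.0]
ft_force: [-0.7, 0.4, 1.4]
grip_width: 0.025
grasp_force: 61.6
```

Contact is light, so I release and retreat upward.

arm_command([
  {"dx": 0,"dy": 0,"dz": 0.03,"wx": 0,"wy": 0,"wz": 0,"grip": 2.4},
  {"dx": 0,"dy": 0,"dz": 0.03,"wx": 0,"wy": 0,"wz": 0,"grip": 2.8},
  {"dx": 0,"dy": 0,"dz": 0.03,"wx": 0,"wy": 0,"wz": 0,"grip": 3.4},
  {"dx": 0,"dy": 0,"dz": 0,"wx": 0,"wy": 0,"wz": 0,"grip": 4.2},
  {"dx": 0,"dy": 0,"dz": 0,"wx": 0,"wy": 0,"wz": 0,"grip": 4.8},
  {"dx": 0,"dy": 0,"dz": -0.5,"wx": 0,"wy": 0,"wz": 0,"grip": 5},
  {"dx": 0,"dy": 0,"dz": -2,"wx": 0,"wy": 0,"wz": 0,"grip": 5},
  {"dx": 0,"dy": 0,"dz": -4.5,"wx": 0,"wy": 0,"wz": 0,"grip": 5},
  {"dx": 0,"dy": 0,"dz": -7.5,"wx": 0,"wy": 0,"wz": 0,"grip": 5},
  {"dx": 0,"dy": 0,"dz": -10,"wx": 0,"wy": 0,"wz": 0,"grip": 6},
])

```text
clock: 8.45
eef_pos: [0.6346, 0.0186, 0.1412]
tool_rot: [-0.054, 0.999, -0.0, 0.001]
ft_force: [-0.3, 0.3, 0.5]
grip_width: 0.0597
grasp_force: 0.0
```

Run:
```python
from h import *
K,im,d=grab('wrist','w5.png'); P=pts(K,d); c=im.astype(int)
m=(P[...,2]>.054)&(P[...,2]<.066)&(abs(P[...,1]-.018)<.03)&(P[...,0]>.56)&(P[...,0]<.68)&(c.min(2)>100)
q=P[m]; r=cv2.minAreaRect((q[:,:2]*1000).astype(np.float32)); print(len(q),np.median(q[:,2]),r)
A=np.c_[q[:,0]-.63,q[:,1]-.018,np.ones(len(q))]; print('plane',np.linalg.lstsq(A,q[:,2],rcond=None)[0])
plan(.4756,-.3726,.15,3.112+np.pi/2-2*np.pi)
```

```text
4729 0.05961333019315654 ((614.990478515625, 18.652565002441406), (44.914710998535156, 105.68270874023438), 80.70245361328125)
plane [ 0.01745072 -0.03749001  0.05965493]
clock 8.5 inc cm [ 20.24 -37.18  -0.53] rot [-1.3600e-02 -1.0000e-04 -3.0048e+00] at [0.6371 0.0187 0.1462] j [ 0.03  0.55  0.25  1.26  0.   -0.08]
```

View pics/w5.png

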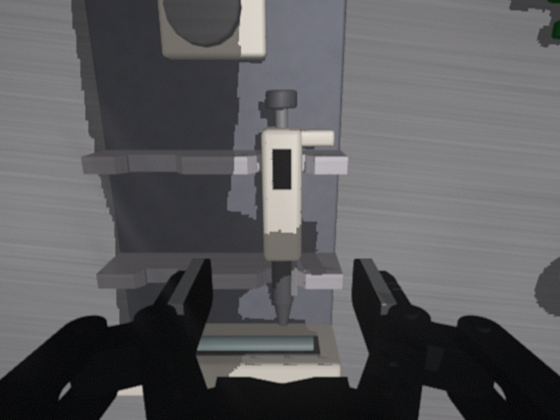

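The first pipette sits flat in the left cradle: its top is at z 0.0597, and the notches are visible around it at (282,160). Now to the second one.

arm_command([
  {"dx": 0.5,"dy": -1,"dz": 0,"wx": 0,"wy": 0,"wz": 0.1,"grip": 6},
  {"dx": 2,"dy": -4,"dz": 0,"wx": 0,"wy": 0,"wz": 0.24,"grip": 6},
  {"dx": 4,"dy": -8,"dz": 0,"wx": 0,"wy": 0,"wz": 0.38,"grip": 6},
  {"dx": 6,"dy": -12,"dz": 0,"wx": 0,"wy": 0,"wz": 0.52,"grip": 6},
  {"dx": 8,"dy": -16,"dz": 0,"wx": 0,"wy": 0,"wz": 0.66,"grip": 6},
  {"dx": 10,"dy": -20,"dz": 0,"wx": 0,"wy": 0,"wz": 0.8,"grip": 6},
  {"dx": 12,"dy": -24,"dz": 0,"wx": 0,"wy": 0,"wz": 0.94,"grip": 6},
  {"dx": 14,"dy": -28,"dz": 0,"wx": 0,"wy": 0,"wz": 1.08,"grip": 6},
  {"dx": 16,"dy": -32,"dz": 0,"wx": 0,"wy": 0,"wz": 1.22,"grip": 6},
  {"dx": 18,"dy": -35,"dz": 0,"wx": 0,"wy": 0,"wz": 1.36,"grip": 6},
])

```text
clock: 9.5
eef_pos: [0.4919, -0.3512, 0.1395]
tool_rot: [0.589, 0.808, -0.0, 0.001]
ft_force: [0.3, -0.0, -1.0]
grip_width: 0.0598
grasp_force: 0.0
```

```bash
python3 -c "
from h import *
plan(.4756,-.3726,.15,3.112+np.pi/2-2*np.pi)"
```

```text
clock 9.5 inc cm [-1.54 -2.21 -1.05] rot [1.4000e-03 4.0000e-04 1.9112e+00] at [ 0.4919 -0.3512  0.1395] j [-0.62  0.5   0.14  1.21 -0.    0.64]
```

arm_command([
  {"dx": -0.8,"dy": -1.2,"dz": -0.5,"wx": 0,"wy": 0,"wz": 0.14,"grip": 6},
  {"dx": -1.5,"dy": -2.2,"dz": -1,"wx": 0,"wy": 0,"wz": 0.28,"grip": 6},
  {"dx": -1.5,"dy": -2.2,"dz": -1,"wx": 0,"wy": 0,"wz": 0.42,"grip": 6},
  {"dx": -1.5,"dy": -2.2,"dz": -1,"wx": 0,"wy": 0,"wz": 0.56,"grip": 6},
  {"dx": -1.5,"dy": -2.2,"dz": -1,"wx": 0,"wy": 0,"wz": 0.7,"grip": 6},
  {"dx": -1.5,"dy": -2.2,"dz": -1,"wx": 0,"wy": 0,"wz": 0.84,"grip": 6},
  {"dx": -1.5,"dy": -2.2,"dz": -1,"wx": 0,"wy": 0,"wz": 0.98,"grip": 6},
  {"dx": -1.5,"dy": -2.2,"dz": -1,"wx": 0,"wy": 0,"wz": 1.12,"grip": 6},
  {"dx": -1.5,"dy": -2.2,"dz": -1,"wx": 0,"wy": 0,"wz": 1.26,"grip": 6},
  {"dx": -1.5,"dy": -2.2,"dz": -1,"wx": 0,"wy": 0,"wz": 1.4,"grip": 6},
])

```text
clock: 10.5
eef_pos: [0.4765, -0.3698, 0.1494]
tool_rot: [0.971, 0.239, 0.0, 0.0]
ft_force: [0.3, 0.2, 0.8]
grip_width: 0.0599
grasp_force: 0.0
```

arm_command([
  {"dx": 0,"dy": 0,"dz": 0,"wx": 0,"wy": 0,"wz": 0.14,"grip": 6},
  {"dx": 0,"dy": 0,"dz": 0,"wx": 0,"wy": 0,"wz": 0.28,"grip": 6},
  {"dx": 0,"dy": 0,"dz": 0,"wx": 0,"wy": 0,"wz": 0.42,"grip": 6},
  {"dx": 0,"dy": 0,"dz": 0,"wx": 0,"wy": 0,"wz": 0.5,"grip": 6},
  {"dx": 0,"dy": 0,"dz": 0,"wx": 0,"wy": 0,"wz": 0.5,"grip": 6},
])

```text
clock: 11.0
eef_pos: [0.4765, -0.3698, 0.1494]
tool_rot: [1.0, -0.005, 0.0, 0.0]
ft_force: [-1.4, 0.7, 0.2]
grip_width: 0.0601
grasp_force: 0.0
```

Run:
```python
from h import *
K,im,P=wrist(.4756,-.3726,'w6.png',)
c=im.astype(int); m=((P[...,2]>.018)&(P[...,2]<.034)&(c.min(2)>100)&(np.hypot(P[...,0]-.4756,P[...,1]+.3726)<.09))
# handle face edges per row in the picture
v,u=np.nonzero(m)
for r in range(v.min(),v.max(),8):
    uu=u[v==r]
    if len(uu)>5: print(r,uu.min(),uu.max(),len(uu),end=' | ')
plan(.4756,-.3726,.15,3.112+np.pi/2-2*np.pi)
```

```text
n 623
1 623 z 0.0258 [ 475.7 -372. ] [ 39.7 119. ] 79.3
133 272 306 17 | 205 279 294 6 | clock 11.05 inc cm [-0.09  0.28 -0.06] rot [ 0.0001 -0.0001  0.0201] at [ 0.4765 -0.3698  0.1494] j [-0.66  0.49  0.15  1.23 -0.    2.49]
```

View pics/w6.png

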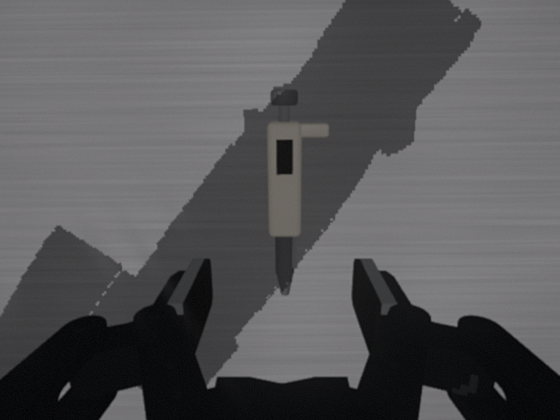

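The view shows the second handle from (268–301,122) to (270–301,237), centred between the fingers.

Run:
```python
from h import *
K=viewer.get_calibration('wrist')
B,F=ray(K,284.5,122,.026),ray(K,285.5,237,.026); a=F-B; n=np.linalg.norm(a[:2]); a/=n
o=B+a*.055; t=np.arctan2(a[1],a[0]); print(B,F,n,o,t); plan(o[0],o[1],.0055,t+np.pi/2)
```

```text
[ 0.53405848 -0.37177841  0.026     ] [ 0.44482306 -0.37183868  0.026     ] 0.08923543286763522 [ 0.47905849 -0.37181556  0.026     ] -3.1409172858473444
clock 11.05 inc cm [ 0.26  0.2  14.39] rot [ 0.0001 -0.0001 -0.0102] at [ 0.4765 -0.3698  0.1494] j [-0.66  0.49  0.15  1.23 -0.    2.49]
```

arm_command([
  {"dx": 0.1,"dy": 0.1,"dz": 2,"wx": 0,"wy": 0,"wz": 0,"grip": 6.0},
  {"dx": 0.15,"dy": 0.2,"dz": 5,"wx": 0,"wy": 0,"wz": 0,"grip": 6.0},
  {"dx": 0.15,"dy": 0.2,"dz": 8,"wx": 0,"wy": 0,"wz": 0,"grip": 6.0},
  {"dx": 0.15,"dy": 0.2,"dz": 10.5,"wx": 0,"wy": 0,"wz": 0,"grip": 6.0},
  {"dx": 0.15,"dy": 0.2,"dz": 12.5,"wx": 0,"wy": 0,"wz": 0,"grip": 6.0},
  {"dx": 0.15,"dy": 0.2,"dz": 13.8,"wx": 0,"wy": 0,"wz": 0,"grip": 6.0},
  {"dx": 0.15,"dy": 0.2,"dz": 14.3,"wx": 0,"wy": 0,"wz": 0,"grip": 6.0},
  {"dx": 0.15,"dy": 0.2,"dz": 14.4,"wx": 0,"wy": 0,"wz": 0,"grip": 6.0},
  {"dx": 0.15,"dy": 0.2,"dz": 14.4,"wx": 0,"wy": 0,"wz": 0,"grip": 5.0},
  {"dx": 0.15,"dy": 0.2,"dz": 14.4,"wx": 0,"wy": 0,"wz": 0,"grip": 4.0},
])

```text
clock: 12.05
eef_pos: [0.4789, -0.3724, 0.0066]
tool_rot: [1.0, -0.005, 0.001, 0.001]
ft_force: [0.4, 0.1, -0.1]
grip_width: 0.04
grasp_force: 0.0
```

arm_command([
  {"dx": 0,"dy": 0,"dz": 0,"wx": 0,"wy": 0,"wz": 0,"grip": 3.2},
  {"dx": 0,"dy": 0,"dz": 0,"wx": 0,"wy": 0,"wz": 0,"grip": 2.8},
  {"dx": 0,"dy": 0,"dz": 0,"wx": 0,"wy": 0,"wz": 0,"grip": 2.0},
  {"dx": 0,"dy": 0,"dz": 0,"wx": 0,"wy": 0,"wz": 0,"grip": 1.5},
  {"dx": 0,"dy": 0,"dz": 0,"wx": 0,"wy": 0,"wz": 0,"grip": 1.5},
])

```text
clock: 12.55
eef_pos: [0.4785, -0.3722, 0.0062]
tool_rot: [1.0, -0.006, 0.001, 0.001]
ft_force: [-0.3, -0.4, 5.2]
grip_width: 0.0247
grasp_force: 62.2
```

arm_command([
  {"dx": 0,"dy": 0,"dz": -0.2,"wx": 0,"wy": 0,"wz": 0,"grip": 1.5},
  {"dx": 0,"dy": 0,"dz": -0.8,"wx": 0,"wy": 0,"wz": 0,"grip": 1.5},
  {"dx": 0,"dy": 0,"dz": -2,"wx": 0,"wy": 0,"wz": 0,"grip": 1.5},
  {"dx": 0,"dy": 0,"dz": -4,"wx": 0,"wy": 0,"wz": 0,"grip": 1.5},
  {"dx": 0,"dy": 0,"dz": -6,"wx": 0,"wy": 0,"wz": 0,"grip": 1.5},
  {"dx": 0,"dy": 0,"dz": -8,"wx": 0,"wy": 0,"wz": 0,"grip": 1.5},
  {"dx": 0,"dy": 0,"dz": -10,"wx": 0,"wy": 0,"wz": 0,"grip": 1.5},
  {"dx": 0,"dy": 0,"dz": -12,"wx": 0,"wy": 0,"wz": 0,"grip": 1.5},
  {"dx": 0,"dy": 0,"dz": -13,"wx": 0,"wy": 0,"wz": 0,"grip": 1.5},
  {"dx": 0,"dy": 0,"dz": -13,"wx": 0,"wy": 0,"wz": 0,"grip": 1.5},
])

```text
clock: 13.55
eef_pos: [0.479, -0.3726, 0.1376]
tool_rot: [1.0, -0.006, 0.002, 0.001]
ft_force: [0.2, -0.1, -0.7]
grip_width: 0.0245
grasp_force: 61.6
```

Run:
```python
from h import *
K,im,d=grab('wrist','w7.png'); P=pts(K,d); o=monitor.get_obs()
for uv in ((282,152),(282,155),(282,170),(282,240),(270,330),(295,330)): print(uv,np.round(P[uv[1]-2:uv[1]+3,uv[0]-2:uv[0]+3].reshape(-1,3).mean(0)-o['eef_pos'],4))
for r in (155,160,180,200,240,270):
    w=np.nonzero(im[r,200:400].astype(int).min(1)>105)[0]+200; print(r,w.min() if len(w) else 0,w.max() if len(w) else 0,end=' | ')
print()
c=im[100:180,282].astype(int).min(1); print(c.tolist())
plan(.6438,-.0712,.137,1.678)
```

```text
(282, 152) [ 0.056  -0.0006  0.0147]
(282, 155) [ 0.0555 -0.0006  0.0184]
(282, 170) [ 0.0507 -0.0006  0.0214]
(282, 240) [ 0.0248 -0.0002  0.0219]
(270, 330) [-0.0138  0.005   0.0215]
(295, 330) [-0.0141 -0.005   0.0212]
155 200 399 | 160 200 399 | 180 200 399 | 200 255 399 | 240 257 399 | 270 264 399 | 
[54, 53, 52, 52, 53, 53, 48, 52, 51, 50, 50, 50, 47, 49, 50, 48, 45, 45, 60, 71, 70, 68, 69, 72, 70, 70, 69, 73, 70, 70, 71, 70, 68, 71, 69, 70, 70, 69, 68, 71, 70, 68, 68, 68, 71, 71, 69, 70, 69, 69, 71, 79, 89, 89, 92, 97, 99, 101, 101, 102, 102, 104, 107, 106, 107, 106, 107, 105, 106, 105, 106, 106, 105, 106, 102, 106, 104, 105, 105, 104]
clock 13.6 inc cm [ 16.21 -30.27  -0.11] rot [-1.8000e-03 -1.5000e-03  3.0232e+00] at [ 0.4783 -0.372   0.136 ] j [-0.66  0.5   0.14  1.2   0.    2.49]
```

arm_command([
  {"dx": 0.5,"dy": -1,"dz": 0,"wx": 0,"wy": 0,"wz": -0.04,"grip": 1.5},
  {"dx": 1.5,"dy": -2.8,"dz": 0,"wx": 0,"wy": 0,"wz": -0.14,"grip": 1.5},
  {"dx": 3,"dy": -5.6,"dz": 0,"wx": 0,"wy": 0,"wz": -0.26,"grip": 1.5},
  {"dx": 4.5,"dy": -8.4,"dz": 0,"wx": 0,"wy": 0,"wz": -0.39,"grip": 1.5},
  {"dx": 6,"dy": -11.2,"dz": 0,"wx": 0,"wy": 0,"wz": -0.52,"grip": 1.5},
  {"dx": 7.5,"dy": -14,"dz": 0,"wx": 0,"wy": 0,"wz": -0.65,"grip": 1.5},
  {"dx": 9,"dy": -16.8,"dz": 0,"wx": 0,"wy": 0,"wz": -0.78,"grip": 1.5},
  {"dx": 10.5,"dy": -19.6,"dz": 0,"wx": 0,"wy": 0,"wz": -0.91,"grip": 1.5},
  {"dx": 12,"dy": -22.4,"dz": 0,"wx": 0,"wy": 0,"wz": -1.04,"grip": 1.5},
  {"dx": 13,"dy": -24.5,"dz": 0,"wx": 0,"wy": 0,"wz": -1.17,"grip": 1.5},
])

```text
clock: 14.6
eef_pos: [0.6107, -0.1252, 0.1335]
tool_rot: [0.834, 0.551, -0.001, -0.001]
ft_force: [0.1, -0.9, -1.0]
grip_width: 0.0247
grasp_force: 61.5
```

```bash
python3 -c "
from h import *
plan(.6438,-.0712,.137,1.678)"
```

```text
clock 14.6 inc cm [ 6.27  0.92 -0.35] rot [-1.700e-03 -3.200e-03 -2.081e+00] at [ 0.6107 -0.1252  0.1335] j [-0.2   0.54  0.19  1.23  0.    1.77]
```

arm_command([
  {"dx": 1.8,"dy": 0.2,"dz": 0,"wx": 0,"wy": 0,"wz": -0.13,"grip": 1.5},
  {"dx": 3.5,"dy": 0.4,"dz": 0,"wx": 0,"wy": 0,"wz": -0.26,"grip": 1.5},
  {"dx": 5,"dy": 0.7,"dz": -0.2,"wx": 0,"wy": 0,"wz": -0.39,"grip": 1.5},
  {"dx": 6,"dy": 0.9,"dz": -0.3,"wx": 0,"wy": 0,"wz": -0.52,"grip": 1.5},
  {"dx": 6.2,"dy": 0.9,"dz": -0.3,"wx": 0,"wy": 0,"wz": -0.65,"grip": 1.5},
  {"dx": 6.2,"dy": 0.9,"dz": -0.3,"wx": 0,"wy": 0,"wz": -0.78,"grip": 1.5},
  {"dx": 6.2,"dy": 0.9,"dz": -0.3,"wx": 0,"wy": 0,"wz": -0.91,"grip": 1.5},
  {"dx": 6.2,"dy": 0.9,"dz": -0.3,"wx": 0,"wy": 0,"wz": -1.04,"grip": 1.5},
  {"dx": 6.2,"dy": 0.9,"dz": -0.3,"wx": 0,"wy": 0,"wz": -1.17,"grip": 1.5},
  {"dx": 6.2,"dy": 0.9,"dz": -0.3,"wx": 0,"wy": 0,"wz": -1.3,"grip": 1.5},
])

```text
clock: 15.6
eef_pos: [0.6428, -0.074, 0.1364]
tool_rot: [0.331, 0.944, -0.0, -0.002]
ft_force: [-0.3, -0.9, -1.7]
grip_width: 0.0249
grasp_force: 61.5
```

arm_command([
  {"dx": 0,"dy": 0,"dz": 0,"wx": 0,"wy": 0,"wz": -0.13,"grip": 1.5},
  {"dx": 0,"dy": 0,"dz": 0,"wx": 0,"wy": 0,"wz": -0.26,"grip": 1.5},
  {"dx": 0,"dy": 0,"dz": 0,"wx": 0,"wy": 0,"wz": -0.39,"grip": 1.5},
  {"dx": 0,"dy": 0,"dz": 0,"wx": 0,"wy": 0,"wz": -0.52,"grip": 1.5},
  {"dx": 0,"dy": 0,"dz": 0,"wx": 0,"wy": 0,"wz": -0.65,"grip": 1.5},
  {"dx": 0,"dy": 0,"dz": 0,"wx": 0,"wy": 0,"wz": -0.74,"grip": 1.5},
  {"dx": 0,"dy": 0,"dz": 0,"wx": 0,"wy": 0,"wz": -0.76,"grip": 1.5},
  {"dx": 0,"dy": 0,"dz": 0,"wx": 0,"wy": 0,"wz": -0.76,"grip": 1.5},
])

```text
clock: 16.4
eef_pos: [0.6432, -0.0744, 0.1371]
tool_rot: [-0.039, 0.999, 0.0, -0.001]
ft_force: [0.1, -0.2, -1.3]
grip_width: 0.0247
grasp_force: 61.5
```

Run:
```python
from h import *
K,im,d=grab('wrist','w8.png'); P=pts(K,d); o=monitor.get_obs()
p=[P[v-2:v+3,280:285].reshape(-1,3).mean(0)-o['eef_pos'] for v in (170,180,240)]; print(np.round(p,4),'handle ang',np.arctan2(*(p[2]-p[0])[[1,0]]))
yaw=.107;O=np.array([.640,-.0265]);ex=np.array([np.cos(yaw),np.sin(yaw)]);ey=np.array([-ex[1],ex[0]])
X=(P[...,:2]-O)@ex; Y=(P[...,:2]-O)@ey; Z=P[...,2]
s=(abs(X+.03)<.014)&(abs(Y)<.1)&(Z>.028)&(Z<.06); b=np.round(Y[s]*1e3/4).astype(int)*4
print([(int(k),int(round(np.median(Z[s][b==k])*1e3))) for k in np.unique(b)])
plan(.6438,-.0712,.0385,1.678)
```

```text
[[-0.0488 -0.0031  0.0195]
 [-0.0453 -0.0028  0.0194]
 [-0.023  -0.0011  0.02  ]] handle ang 0.07645238363496933
[(-92, 42), (-88, 43), (-84, 43), (-80, 43), (-76, 43), (-72, 43), (12, 34), (16, 43), (20, 43), (24, 40), (28, 35), (32, 49), (36, 59), (40, 60), (44, 60), (48, 60), (52, 60), (56, 59), (64, 41), (68, 42), (72, 43), (76, 43), (80, 43), (84, 43), (88, 43), (92, 42)]
clock 16.45 inc cm [-0.09  0.32  9.89] rot [ 0.0005 -0.0016 -0.0304] at [ 0.6433 -0.0745  0.1374] j [-0.12  0.59  0.28  1.27  0.   -0.19]
```

View pics/w8.png

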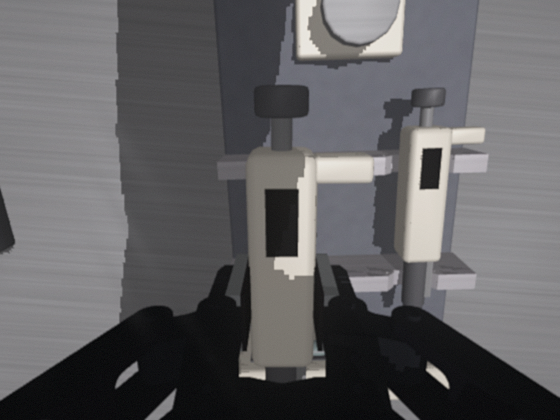

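The second pipette is held level over the right cradle, and the first still lies at (423,195) in the left one. Descending.

arm_command([
  {"dx": -0.05,"dy": 0.15,"dz": 0.3,"wx": 0,"wy": 0,"wz": -0.03,"grip": 1.5},
  {"dx": -0.1,"dy": 0.32,"dz": 1.2,"wx": 0,"wy": 0,"wz": -0.03,"grip": 1.5},
  {"dx": -0.1,"dy": 0.32,"dz": 2.6,"wx": 0,"wy": 0,"wz": -0.03,"grip": 1.5},
  {"dx": -0.1,"dy": 0.32,"dz": 4.2,"wx": 0,"wy": 0,"wz": -0.03,"grip": 1.5},
  {"dx": -0.1,"dy": 0.32,"dz": 5.8,"wx": 0,"wy": 0,"wz": -0.03,"grip": 1.5},
  {"dx": -0.1,"dy": 0.32,"dz": 7,"wx": 0,"wy": 0,"wz": -0.03,"grip": 1.5},
  {"dx": -0.1,"dy": 0.32,"dz": 7.8,"wx": 0,"wy": 0,"wz": -0.03,"grip": 1.5},
  {"dx": -0.1,"dy": 0.32,"dz": 8,"wx": 0,"wy": 0,"wz": -0.03,"grip": 1.5},
  {"dx": -0.1,"dy": 0.32,"dz": 8,"wx": 0,"wy": 0,"wz": -0.03,"grip": 1.5},
])

```text
clock: 17.35
eef_pos: [0.6446, -0.0718, 0.0582]
tool_rot: [-0.054, 0.999, 0.0, -0.0]
ft_force: [0.2, -0.4, -0.9]
grip_width: 0.0248
grasp_force: 61.5
```

```bash
python3 -c "
from h import *
plan(.6438,-.0712,.0395,1.678)"
```

```text
clock 17.35 inc cm [0.07 0.06 1.87] rot [ 0.0001 -0.0002  0.    ] at [ 0.6446 -0.0718  0.0582] j [-0.11  0.65  0.17  1.1   0.   -0.22]
```

arm_command([
  {"dx": 0,"dy": 0.06,"dz": 0.3,"wx": 0,"wy": 0,"wz": 0,"grip": 1.5},
  {"dx": 0,"dy": 0.06,"dz": 0.7,"wx": 0,"wy": 0,"wz": 0,"grip": 1.5},
  {"dx": 0,"dy": 0.06,"dz": 1.1,"wx": 0,"wy": 0,"wz": 0,"grip": 1.5},
  {"dx": 0,"dy": 0.06,"dz": 1.4,"wx": 0,"wy": 0,"wz": 0,"grip": 1.5},
  {"dx": 0,"dy": 0.06,"dz": 1.6,"wx": 0,"wy": 0,"wz": 0,"grip": 1.5},
  {"dx": 0,"dy": 0.06,"dz": 1.7,"wx": 0,"wy": 0,"wz": 0,"grip": 1.5},
  {"dx": 0,"dy": 0.06,"dz": 1.78,"wx": 0,"wy": 0,"wz": 0,"grip": 1.5},
  {"dx": 0,"dy": 0.06,"dz": 1.8,"wx": 0,"wy": 0,"wz": 0,"grip": 1.5},
])

```text
clock: 18.15
eef_pos: [0.6446, -0.0712, 0.0403]
tool_rot: [-0.054, 0.999, 0.0, 0.0]
ft_force: [-0.2, 0.3, -0.7]
grip_width: 0.0248
grasp_force: 61.5
```

arm_command([
  {"dx": 0,"dy": 0,"dz": 0.05,"wx": 0,"wy": 0,"wz": 0,"grip": 1.5},
  {"dx": 0,"dy": 0,"dz": 0.1,"wx": 0,"wy": 0,"wz": 0,"grip": 1.5},
  {"dx": 0,"dy": 0,"dz": 0.12,"wx": 0,"wy": 0,"wz": 0,"grip": 1.5},
])

```text
clock: 18.45
eef_pos: [0.6446, -0.0712, 0.0402]
tool_rot: [-0.054, 0.999, -0.0, 0.0]
ft_force: [-2.3, 0.3, 5.6]
grip_width: 0.0247
grasp_force: 62.3
```

Contact felt (about 6 N), so I release and rise.

arm_command([
  {"dx": 0,"dy": 0,"dz": -0.05,"wx": 0,"wy": 0,"wz": 0,"grip": 1.8},
  {"dx": 0,"dy": 0,"dz": -0.05,"wx": 0,"wy": 0,"wz": 0,"grip": 2.8},
  {"dx": 0,"dy": 0,"dz": -0.05,"wx": 0,"wy": 0,"wz": 0,"grip": 3.4},
  {"dx": 0,"dy": 0,"dz": -0.05,"wx": 0,"wy": 0,"wz": 0,"grip": 4.2},
  {"dx": 0,"dy": 0,"dz": -0.05,"wx": 0,"wy": 0,"wz": 0,"grip": 4.8},
  {"dx": 0,"dy": 0,"dz": -0.5,"wx": 0,"wy": 0,"wz": 0,"grip": 5},
  {"dx": 0,"dy": 0,"dz": -2,"wx": 0,"wy": 0,"wz": 0,"grip": 5},
  {"dx": 0,"dy": 0,"dz": -4.5,"wx": 0,"wy": 0,"wz": 0,"grip": 5},
  {"dx": 0,"dy": 0,"dz": -7.5,"wx": 0,"wy": 0,"wz": 0,"grip": 5},
  {"dx": 0,"dy": 0,"dz": -10,"wx": 0,"wy": 0,"wz": 0,"grip": 5},
])

```text
clock: 19.45
eef_pos: [0.6448, -0.0713, 0.141]
tool_rot: [-0.054, 0.999, -0.0, 0.001]
ft_force: [0.2, -0.6, 0.3]
grip_width: 0.0502
grasp_force: 0.0
```

Run:
```python
from h import *
K,im,d=grab('wrist','w9.png'); P=pts(K,d)
yaw=.107;O=np.array([.640,-.0265]);ex=np.array([np.cos(yaw),np.sin(yaw)]);ey=np.array([-ex[1],ex[0]])
X=(P[...,:2]-O)@ex*1e3; Y=(P[...,:2]-O)@ey*1e3; Z=P[...,2]*1e3
for yc in (45,-45):
    s=(abs(Y-yc)<16)&(X>-75)&(X<60)&(Z>55)&(Z<64)&(im.min(2)>90)
    print(yc,s.sum(),'x',np.percentile(X[s],[1,99]),'y',np.percentile(Y[s],[1,50,99]),'z plane',np.linalg.lstsq(np.c_[X[s],Y[s]-yc,np.ones(s.sum())],Z[s],rcond=None)[0])
s=(abs(X+125)<30)&(abs(Y)<30)&(Z>50)&(Z<64); print('plunger',s.sum(),P[s].mean(0),np.percentile(X[s],[1,99]),np.percentile(Y[s],[1,99]))
plan(.516,-.039,.15,1.678)
```

```text
45 4670 x [-72.63543993  32.8326183 ] y [32.64558823 43.83638503 59.36574578] z plane [1.01302043e-02 2.56560104e-02 5.95491082e+01]
-45 4450 x [-53.69970492  32.73701164] y [-57.16721129 -44.43619948 -30.80781946] z plane [ 7.81712451e-03 -1.44882872e-02  5.96229488e+01]
plunger 2852 [ 0.52521978 -0.03967173  0.05764608] [-125.2827039  -103.12869266] [-21.01348861  20.05141809]
clock 19.5 inc cm [12.7   4.63 -0.51] rot [-0.002   0.0089  0.0001] at [ 0.6473 -0.0715  0.1461] j [-0.11  0.58  0.29  1.28 -0.   -0.22]
```

Both are seated: tops at 59.6 mm, y at ±44 mm, flat. Now I move to the plunger at about (0.516, -0.040) with the fingers shut.

arm_command([
  {"dx": 1,"dy": 0.4,"dz": -0.3,"wx": 0,"wy": 0,"wz": 0,"grip": 3},
  {"dx": 3.5,"dy": 1.3,"dz": -0.5,"wx": 0,"wy": 0,"wz": 0,"grip": 0},
  {"dx": 6.5,"dy": 2.4,"dz": -0.5,"wx": 0,"wy": 0,"wz": 0,"grip": 0},
  {"dx": 9.5,"dy": 3.5,"dz": -0.5,"wx": 0,"wy": 0,"wz": 0,"grip": 0},
  {"dx": 12,"dy": 4.4,"dz": 0,"wx": 0,"wy": 0,"wz": 0,"grip": 0},
  {"dx": 12.7,"dy": 4.6,"dz": 2,"wx": 0,"wy": 0,"wz": 0,"grip": 0},
  {"dx": 12.7,"dy": 4.6,"dz": 4,"wx": 0,"wy": 0,"wz": 0,"grip": 0},
  {"dx": 12.7,"dy": 4.6,"dz": 6,"wx": 0,"wy": 0,"wz": 0,"grip": 0},
  {"dx": 12.7,"dy": 4.6,"dz": 7,"wx": 0,"wy": 0,"wz": 0,"grip": 0},
  {"dx": 12.7,"dy": 4.6,"dz": 7,"wx": 0,"wy": 0,"wz": 0,"grip": 0},
])

```text
clock: 20.5
eef_pos: [0.5121, -0.039, 0.0678]
tool_rot: [-0.054, 0.999, 0.0, -0.002]
ft_force: [-0.4, 0.2, -0.0]
grip_width: -0.0
grasp_force: 0.0
```

```bash
python3 -c "
from h import *
plan(.516,-.040,.040,1.678)"
```

```text
clock 20.5 inc cm [-0.39 -0.14  2.78] rot [ 0.0005 -0.0031 -0.0001] at [ 0.5121 -0.039   0.0678] j [-0.08  0.4  -0.22  0.95 -0.   -0.18]
```

arm_command([
  {"dx": -0.2,"dy": 0,"dz": 0.3,"wx": 0,"wy": 0,"wz": 0,"grip": 0},
  {"dx": -0.3,"dy": 0,"dz": 0.7,"wx": 0,"wy": 0,"wz": 0,"grip": 0},
  {"dx": -0.3,"dy": 0,"dz": 1.1,"wx": 0,"wy": 0,"wz": 0,"grip": 0},
  {"dx": -0.3,"dy": 0,"dz": 1.5,"wx": 0,"wy": 0,"wz": 0,"grip": 0},
  {"dx": -0.3,"dy": 0,"dz": 1.9,"wx": 0,"wy": 0,"wz": 0,"grip": 0},
  {"dx": -0.3,"dy": 0,"dz": 2.2,"wx": 0,"wy": 0,"wz": 0,"grip": 0},
  {"dx": -0.3,"dy": 0,"dz": 2.5,"wx": 0,"wy": 0,"wz": 0,"grip": 0},
  {"dx": -0.3,"dy": 0,"dz": 2.7,"wx": 0,"wy": 0,"wz": 0,"grip": 0},
  {"dx": -0.3,"dy": 0,"dz": 2.8,"wx": 0,"wy": 0,"wz": 0,"grip": 0},
  {"dx": -0.3,"dy": 0,"dz": 2.8,"wx": 0,"wy": 0,"wz": 0,"grip": 0},
])

```text
clock: 21.5
eef_pos: [0.5172, -0.0388, 0.0417]
tool_rot: [-0.054, 0.999, -0.0, 0.001]
ft_force: [0.3, 0.2, 6.3]
grip_width: -0.0
grasp_force: 3.1
```

arm_command([
  {"dx": 0,"dy": 0,"dz": 0.1,"wx": 0,"wy": 0,"wz": 0,"grip": 0},
  {"dx": 0,"dy": 0,"dz": 0.2,"wx": 0,"wy": 0,"wz": 0,"grip": 0},
  {"dx": 0,"dy": 0,"dz": 0.3,"wx": 0,"wy": 0,"wz": 0,"grip": 0},
  {"dx": 0,"dy": 0,"dz": 0.3,"wx": 0,"wy": 0,"wz": 0,"grip": 0},
])

```text
clock: 21.9
eef_pos: [0.5173, -0.0388, 0.04]
tool_rot: [-0.054, 0.999, -0.0, 0.001]
ft_force: [-0.9, 0.4, 14.2]
grip_width: 0.0001
grasp_force: 6.8
```

The plunger is on its stop (14 N, 18 mm travel). I ease off and retreat.

arm_command([
  {"dx": 0,"dy": 0,"dz": -0.5,"wx": 0,"wy": 0,"wz": 0,"grip": 0},
  {"dx": 0,"dy": 0,"dz": -1,"wx": 0,"wy": 0,"wz": 0,"grip": 0},
  {"dx": 0,"dy": 0,"dz": -1.5,"wx": 0,"wy": 0,"wz": 0,"grip": 0},
  {"dx": 0,"dy": 0,"dz": -2.2,"wx": 0,"wy": 0,"wz": 0,"grip": 0},
  {"dx": 0,"dy": 0,"dz": -4,"wx": 0,"wy": 0,"wz": 0,"grip": 0},
  {"dx": 0,"dy": 0,"dz": -7,"wx": 0,"wy": 0,"wz": 0,"grip": 0},
  {"dx": 0,"dy": 0,"dz": -10,"wx": 0,"wy": 0,"wz": 0,"grip": 0},
  {"dx": 0,"dy": 0,"dz": -12,"wx": 0,"wy": 0,"wz": 0,"grip": 0},
  {"dx": 0,"dy": 0,"dz": -12,"wx": 0,"wy": 0,"wz": 0,"grip": 0},
])

```text
clock: 22.8
eef_pos: [0.5174, -0.0388, 0.1606]
tool_rot: [-0.054, 0.999, -0.0, 0.002]
ft_force: [0.1, 0.2, -1.0]
grip_width: -0.0001
grasp_force: 0.0
```

Run:
```python
from h import *
yaw=.107;O=np.array([.640,-.0265]);ex=np.array([np.cos(yaw),np.sin(yaw)]);ey=np.array([-ex[1],ex[0]])
for n in ('scene','wrist'):
    K,im,d=grab(n,n+'10.png'); P=pts(K,d)
    X=(P[...,:2]-O)@ex*1e3; Y=(P[...,:2]-O)@ey*1e3; Z=P[...,2]*1e3
    for yc in (45,-45):
        s=(abs(Y-yc)<16)&(X>-55)&(X<40)&(Z>52)&(Z<68); print(n,yc,s.sum(),np.median(Z[s]) if s.any() else 0,np.median(Y[s]) if s.any() else 0)
    s=(abs(X+125)<20)&(abs(Y)<20)&(Z>35)&(Z<75); print('plunger z',s.sum(),np.median(Z[s]) if s.any() else 0)
print(monitor.get_obs()['eef_pos'],monitor.get_obs()['ft_force'])
```

```text
scene 45 235 58.96732906646207 44.00109689024848
scene -45 242 59.25028516409181 -45.939314492506554
plunger z 132 57.25770619596227
wrist 45 759 59.42803847666481 46.800149056960876
wrist -45 732 59.38289795157243 -44.06057484931261
plunger z 2732 57.961940306944264
[ 0.51542158 -0.03866534  0.15738666] [0.32734729 0.57113382 0.0209879 ]
```

Both pipettes are in place and the plunger is back up at 58 mm.

```bash
python3 -c "
from h import *
print(job.job_done())"
```

```text
the job is handed in; nothing more can be done
None
```

Both pipettes lie flat in the cradles, display up with tips to the lamp. The plunger was pushed 18 mm to its stop and is back up, and I handed the job in at about 23 s; no verdict was shown.

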